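# Raise the pop-up power tower to its second stop and hold it up

### The arm

A 7-joint arm with a two-finger parallel gripper is mounted at the origin on the work surface. World frame = base frame: x ahead of the robot, y to its left, z up, the work surface at z = 0. Lengths are in m, angles in rad, forces in N, time in s.
With the tool pointing down it reaches from about 0.4 to 0.9 m from the base axis. Payload 5.5 kg.
Tool frame: the origin (TCP) lies midway between the tips of the shut fingers; the grasp point (between the pads) lies 19 mm behind it; y points along the fingers, x is the direction in which the jaws open and shut, and the axes are right-handed (so a half turn about y gives the same grasp; the last joint's range is limited). The gripper opens to 92 mm and grips with 3 to 60 N. Pads are 19 mm wide; open, the fingers measure 130 mm over their backs; the gripper's body (75 mm by 190 mm) begins 47 mm behind the grasp point.
Start: joints at [0.263, 0.501, -0.427, 1.55, 0.221, 1.138, -0.21], TCP at [0.65, 0, 0.194] pointing down, gripper open.
Joint ranges: [-2.88, 2.88], [-0.31, 2.03], [-1.54, 1.56], [0.2, 2.42], [-1.41, 4.55], [0.19, 2.02], [-2.57, 2.57]. Speed limits (rad/s): [2.57, 2.57, 3.14, 3.14, 3.14, 3.14, 3.14].

### API

Orientations are given as a rotation vector (axis times angle).
In Python, from bench import robot gives the robot as it stands.
- The arm moves only by the tool play_rows, never from a script. Its argument "commands" is a list of rows, each an object with "dp": the shift along the tool's x, y, z in mm, a list of three; "rotation": the turn, a rotation vector about the tool's x, y, z in rad, a list of three. A call has 1 to 10 rows; each row shifts and turns the commanded pose from where the row before left it, along the tool's axes as they then stand; what a row does not reach is not made up. A row lasts 1/8 s, in which the tool goes at most 62.5 mm and 10.7 degrees, less where a joint would pass 70% of its speed; a pose out of reach is approached as far as the arm can. A call with a gripper value outside its range is refused whole. "grip" is the finger opening in mm, from 0 to 91.8, set as the call begins (left out, the last holds). The fingers move at their own pace and stop on an object; "force" is the grip in N (left out, the last holds). Time passes only in rows, so rows that do not move let the fingers close. It gives the time, the measured TCP pose, the force and the opening at its end, in the units of the state.
- robot.read_state(): the state, without advancing time (a new reading comes with each control period).
- robot.grab_frame(name): name is "scene" or "side" or "wrist"; returns (picture, depth): 400x640x3 uint8, red, green, blue; 400x640 float32, m along the optical axis (not along the pixel's ray), 0 where there is no reading.
- robot.camera_model(name): a dict with "intrinsics" (3x3 intrinsics, pixels), "world_to_cam" (4x4, takes a point from world to camera coordinates). Camera axes: x right, y up, looking along -z (the intrinsics and any distortion apply to the point x, -y, -z); pixel columns grow to the right and rows downward; lengths in m; the calibration is good to about 2 mm. A picture is of the moment at which its call begins: read the wrist's pose just before it. camera_model takes no time and is no camera call; for the wrist camera it gives the pose at the moment of the call.
- robot.close_job(): hands the job in, once; it reports no verdict.
The state is a dict: "clock": time; "qpos": joint angles; "joint_vel": joint speeds; "joint_torque": joint torques, N m; "position": TCP position; "ee_rot": TCP orientation; "force": force on the tool from outside, world axes, zero at the start; "torque": the same for the moment, N m; "opening": finger opening in m.
Only numpy, scipy, OpenCV 4.12 (cv2) and the standard library are available. Lean on these libraries where they do the work, as an engineer would, in place of code of your own. Each camera call takes 0.05 s, during which the arm holds its last target.

### The job

The food warmer is about to be plugged into the lower outlets of the pop-up power tower that is sunk in the serving counter. Press the button in the middle of its cap so that the tower springs up a little, then take the cap and pull it straight up, past the first stop, to the second stop, as far as it will go. The tower sinks back if you let go, so finish while still gripping it and holding it fully extended; leave the fuel can, the bowl and the trays where they stand.

Things in the scene. Friction and masses are not known exactly. Their poses are not given: they have to be found in the camera images.
- tower: Round pop-up power tower sunk upright in the white counter, fixed. Origin: on its axis at the counter surface (z = 0). Steel bezel 86 mm in diameter, 6 mm high, hole 64 mm, closed by a flat steel cap with a round black button in its middle. A bolt locks it down until the button is pressed. Below the cap: upper section 51 mm, lower section 57 mm in diameter, telescoping straight up; outlets on two sides.
- latch_button (a joint): the cap's push button: 0 out, 0.005 m fully pressed (sprung, 2.8 N fully pressed). Pressed more than about 4 mm it draws the bolt and the tower is free; springs back out when let go.
- button_top (a point): centre of the upper face of the button, 26 mm in diameter, 7 mm proud of the cap (13 mm above the counter while the tower is down and the button out)
- cap_top (a point): centre of the upper face of the steel cap (60 mm in diameter, rim 14 mm high, below this point; gripped by the rim). Flush with the bezel, 6 mm above the counter, while down; about 34 to 48 mm up after it has sprung out; 176 mm when fully extended
- core (a joint): how far the upper section with the cap is out of the lower section, m: 0 down and locked, about 0.028 to 0.042 after it has sprung up by itself once the button is pressed (lift about 4 N), 0.095 at its end (the first stop). Above the sprung-up height a soft spring and its weight pull it back: 6 to 7 N at the first stop.
- sleeve (a joint): how far the lower section is out of the counter, m: 0 down, 0.075 at its end (the second stop, a hard one). It is drawn up by the upper section once that has reached the first stop; the pull is then about 7 to 10 N. It sinks back when let go.
- grommet: plain cable grommet, fixed in the counter: steel bezel of the same 86 mm diameter, 6 mm high, flat steel lid with a dark cable slot, no button. Not to be worked. Origin on its axis at the counter's surface. It and the tower swap places from start to start.
- fuel_can: closed round fuel can, 86 mm in diameter, 60 mm high, loose; origin under its centre. To be left alone.
- salsa_bowl: terracotta bowl, 120 mm across the rim, 50 mm high, loose; origin under its centre. To be left alone.
- tray_stack: stack of pale fibre food trays, 206 by 136 mm, 53 mm high, loose; origin under its centre. To be left alone.

How it is judged:
On the way, in this order (a step that is already met when the one before it is completed fails the run):
1. the button in the cap is pressed (value of joint latch_button above 0.0036 m and value of joint core below 0.012 m), for 0.02 s.
2. the gripped upper section is drawn out to the first stop (value of joint core above 0.088 m and contact force between the fingers and tower above 1 N), for 0.05 s.
At the end, for the whole second after the job is handed in: Both sections are out to within 6 mm of their stops (upper of 95 mm, lower of 75 mm) and still, the fingers hold the tower with more than 1 N, and no loose thing props it (value of joint core above 0.089 m and value of joint sleeve above 0.069 m and contact force between the fingers and tower above 1 N and velocity of joint sleeve between -0.02 and 0.02 m/s and contact force between each of fuel_can, salsa_bowl, tray_stack and tower below 0.1 N); the arm keeps its last pose, push and grip.
It fails at once if the fuel can is moved more than 30 mm (distance of fuel_can from where it was at the start of the episode above 0.03 m).
It fails at once if the bowl is moved more than 30 mm (distance of salsa_bowl from where it was at the start of the episode above 0.03 m).
It fails at once if the tray stack is moved more than 30 mm (distance of tray_stack from where it was at the start of the episode above 0.03 m).
It also fails if it takes over 43 s, if anything falls off the work surface, if the arm or the gripper's body presses on something with over 40 N, if the wrist force passes 120 N, or if a joint passes its speed limit or range.

## Working session

There is one attempt and no reset: what is moved stays moved. The work goes in short steps, Python scripts to look and compute and a tool call to move; the robot and the scene stay as the last step left them, time stands still between calls to the robot, and variables do not carry over. Pictures are saved under pics/ and viewed, and the job is handed in when it is done.

Besides the shell and the picture viewer there is one more tool, called after "Call:" as name(argument=value, ...) on one line, values as JSON. play_rows: Moves the arm, as the interface text tells. Its arguments: {"type":"object","properties":{"commands":{"type":"array"},"grip":{"type":"number"},"force":{"type":"number"}},"required":["commands"]}

```bash
mkdir -p pics
cat > h.py <<'E'
from bench import robot
import numpy as np, cv2
def snap(n,f):
    m=robot.camera_model(n); p,d=robot.grab_frame(n)
    cv2.imwrite(f'pics/{f}.png',p[:,:,::-1]); np.savez(f'pics/{f}.npz',p=p,d=d,K=m['intrinsics'],T=m['world_to_cam']); return p,d,m
def ray(m,u,v,z):
    K=np.array(m['intrinsics']);T=np.array(m['world_to_cam'])
    r=np.linalg.inv(K)@[u,v,1]; r=np.array([r[0],-r[1],-r[2]])
    R=T[:3,:3];c=-R.T@T[:3,3]; w=R.T@r
    return c+w*(z-c[2])/w[2]
E
python3 - <<'E'
from h import *
print(robot.read_state())
for n in ['scene','side','wrist']:
    p,d,m=snap(n,n+'0'); print(n,m)
E
```

```text
{'clock': 0.0, 'qpos': array([ 0.26317743,  0.50187447, -0.42678628,  1.55140752,  0.22083333,
        1.13828329, -0.21029525]), 'joint_vel': array([-8.04720285e-04, -5.82902593e-04,  1.12419901e-04,  1.19513114e-03,
        6.08977605e-04, -4.10563490e-04, -2.25272680e-05]), 'joint_torque': array([-1.62834690e-04, -5.66597199e+01, -5.81602022e+00, -2.79113513e+01,
       -6.85700797e-02,  3.08415934e-02,  1.78752666e-04]), 'position': array([ 6.49263313e-01, -4.03040930e-05,  1.92778954e-01]), 'ee_rot': array([-1.57074637e+00,  1.43418253e-03,  1.56518445e-03]), 'force': array([0.686936  , 0.37641703, 0.03451291]), 'torque': array([ 0.01869823, -0.00147963, -0.00216974]), 'opening': 0.09209203565880403}
scene {'intrinsics': array([[376.43706238,   0.        , 313.31193046],
       [  0.        , 376.43706238, 200.78550431],
       [  0.        ,   0.        ,   1.        ]]), 'world_to_cam': array([[-0.29034961,  0.95676896,  0.01703737,  0.19391301],
       [-0.55973866, -0.18425017,  0.80792605,  0.28321788],
       [ 0.7761377 ,  0.22504453,  0.58903754, -1.47174642],
       [ 0
[... 323 characters left out ...]
5, -0.49942836,  0.86456788, -0.07541884],
       [-0.06228828,  0.86248605,  0.50223301, -1.15100372],
       [ 0.        ,  0.        ,  0.        ,  1.        ]])}
wrist {'intrinsics': array([[293.6708418 ,   0.        , 320.16014521],
       [  0.        , 293.6708418 , 196.2622087 ],
       [  0.        ,   0.        ,   1.        ]]), 'world_to_cam': array([[ 9.99996130e-01, -6.60773208e-04, -2.70265491e-03,
        -6.48153373e-01],
       [-1.26500520e-04,  9.59586028e-01, -2.81415420e-01,
         3.56353994e-02],
       [ 2.77938166e-03,  2.81414673e-01,  9.59582230e-01,
        -3.91346929e-01],
       [ 0.00000000e+00,  0.00000000e+00,  0.00000000e+00,
         1.00000000e+00]])}
```

View pics/scene0.png

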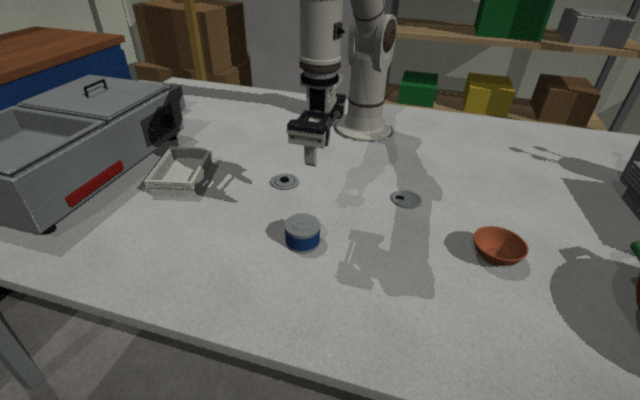

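View pics/side0.png

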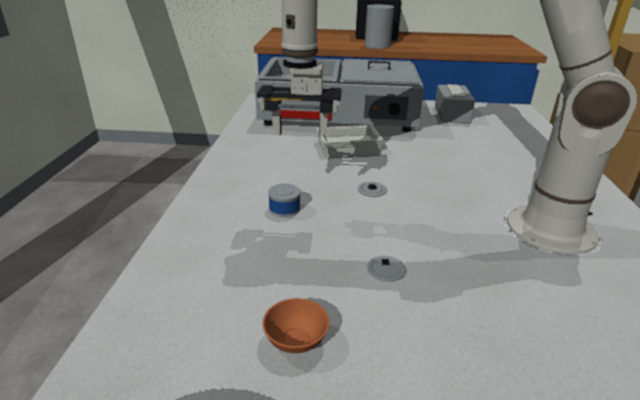

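View pics/wrist0.png

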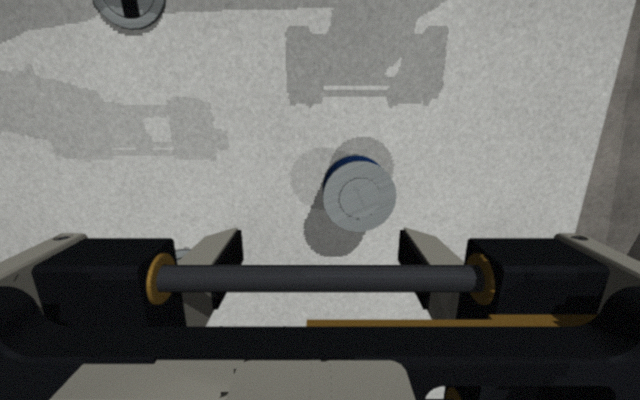

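Run:
```python
from h import *
def L(n):
    z=np.load(f'pics/{n}0.npz'); return z['p'],z['d'],dict(intrinsics=z['K'],world_to_cam=z['T'])
S=L('scene');D=L('side')
a=cv2.resize(S[0][165:205,260:320],None,fx=8,fy=8,interpolation=2); b=cv2.resize(D[0][175:205,345:405],None,fx=8,fy=8,interpolation=2)
c=cv2.resize(D[0][250:285,355:415],None,fx=8,fy=8,interpolation=2)
cv2.imwrite('pics/z.png',np.vstack([a,b])[:,:,::-1])
for n,q in [('scene',S),('side',D)]:
    p=q[0].astype(int)
    for (u0,u1,v0,v1) in ([(272,297,174,188),(392,422,190,207)] if n=='scene' else [(358,388,180,197),(366,408,256,280)]):
        w=p[v0:v1,u0:u1].sum(2)<150
        v,u=np.nonzero(w); print(n,w.sum(),u.mean()+u0,v.mean()+v0,ray(q[2],u.mean()+u0,v.mean()+v0,.012))
for n,q,c in [('scene',S,(302,240)),('side',D,(285,200))]:
    h=cv2.cvtColor(q[0],cv2.COLOR_RGB2HSV)
    for nm,lo,hi in [('blue',(105,120,30),(130,255,255)),('red',(3,120,50),(15,255,255))]:
        mk=cv2.inRange(h,lo,hi)
        k,lab,st,ce=cv2.connectedComponentsWithStats(mk)
        i=np.argsort(-st[1:,4])[:3]+1
        for j in i:
            print(n,nm,st[j],ce[j],ray(q[2],*ce[j],.03))
```

```text
scene 36 284.1111111111111 179.13888888888889 [ 0.45732865 -0.15694001  0.012     ]
scene 24 399.4583333333333 197.125 [0.44222997 0.18935734 0.012     ]
side 26 372.0 186.5 [ 0.45383685 -0.15288279  0.012     ]
side 32 385.09375 261.96875 [0.43387256 0.19982956 0.012     ]
scene blue [   0   45  131   65 2890] [65.04567474 75.15017301] [-0.05405223 -1.48051499  0.03      ]
scene blue [286 233  33  18 353] [302.06798867 242.5184136 ] [ 0.72889987 -0.00981295  0.03      ]
scene red [   0   27  124   57 3941] [46.41030195 49.04643491] [-0.39041954 -1.94880013  0.03      ]
scene red [ 474  227   54   38 1423] [500.44061841 244.47505271] [0.58983041 0.44176848 0.03      ]
scene red [212  77   9   4  14] [216.57142857  78.57142857] [-0.25616655 -0.77155699  0.03      ]
side blue [ 314   56  224   48 4145] [475.66103739  78.31700844] [-0.10557033 -1.35104386  0.03      ]
side blue [270 198  29  16 329] [284.2006079  206.59270517] [0.68728071 0.01691729 0.03      ]
side blue [258  54  27  19 170] [265.17647059  59.54117647] [ 1.02966326 -1.59088749  0.03      ]
side red [ 315   30  231   33 4985] [431.08986961  46.91935807] [ 0.01489947 -2.11280677  0.03      ]
side red [ 263  299   66   53 2738] [295.65157049 324.58400292] [0.60774932 0.42328107 0.03      ]
side red [255  28  27  26 506] [270.45652174  42.52173913] [ 1.08237067 -2.07736584  0.03      ]
```

View pics/z.png

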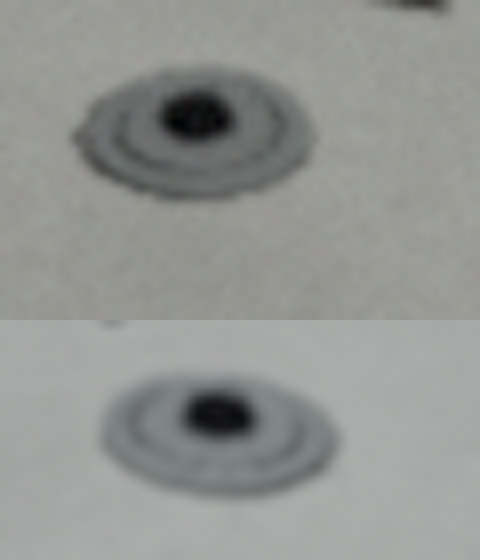

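Call:
play_rows(commands=[{"dp": [-32, 10, -26], "rotation": [0, 0, 0]}, {"dp": [-32, 10, -26], "rotation": [0, 0, 0]}, {"dp": [-32, 10, -26], "rotation": [0, 0, 0]}, {"dp": [-32, 10, -26], "rotation": [0, 0, 0]}, {"dp": [-32, 10, -26], "rotation": [0, 0, 0]}, {"dp": [-32, 10, -26], "rotation": [0, 0, 0]}, {"dp": [0, 0, 0], "rotation": [0, 0, 0]}, {"dp": [0, 0, 0], "rotation": [0, 0, 0]}])

```text
clock: 1.15
position: [0.4587, -0.1557, 0.1341]
ee_rot: [-1.571, -0.001, -0.001]
force: [0.8, -1.1, -0.7]
opening: 0.0917
```

```bash
cat > loc.py <<'E'
from h import *
import sys
f=sys.argv[1]; zz=float(sys.argv[2])
s=robot.read_state();print(s['clock'],s['position'],s['ee_rot'],s['force'],s['opening'])
p,d,m=snap('wrist',f)
c=np.array([s['position'][0],s['position'][1],0])
E
cat > a.py <<'E'
from loc import *
g=p.astype(int).sum(2)
k,lab,st,ce=cv2.connectedComponentsWithStats((g<130).astype(np.uint8))
for j in range(1,k):
    if st[j,4]>100: print(st[j],ce[j],ray(m,*ce[j],zz))
E
python3 a.py w1 0.013
```

```text
1.15 [ 0.45865916 -0.1557139   0.13407945] [-1.57061613e+00 -7.03352344e-04 -7.97397040e-04] [ 0.77131224 -1.08821925 -0.66588807] 0.09171635792835116
[ 512    0   69   94 3272] [540.99541565  51.98257946] [ 0.67185721 -0.02629448  0.013     ]
[305 172  24  24 435] [316.5954023  183.51264368] [ 0.45412374 -0.15710655  0.013     ]
[205 231  38  37 621] [230.56521739 253.05797101] [ 0.3527925 -0.2410183  0.013    ]
[357 230  92  38 720] [408.45972222 254.10833333] [ 0.56170807 -0.24255011  0.013     ]
[    0   235   640   165 61271] [338.55221883 323.6254019 ] [ 0.48120306 -0.34000425  0.013     ]
```

View pics/w1.png

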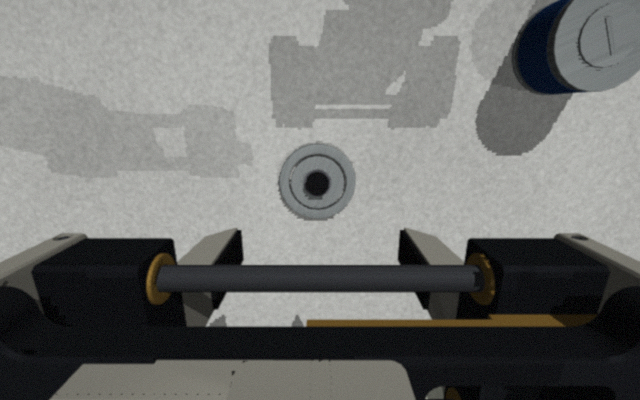

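Wrist view: button is a round black disc at (317,183), bezel centred at (317,181); fuel can at upper right, well clear. Centre, shut the fingers and descend.

Call:
play_rows(commands=[{"dp": [-4.5, 20, -1.3], "rotation": [0, 0, 0]}, {"dp": [0, 20, 0], "rotation": [0, 0, 0]}, {"dp": [0, 20, 0], "rotation": [0, 0, 0]}, {"dp": [0, 20, 0], "rotation": [0, 0, 0]}, {"dp": [0, 15, 0], "rotation": [0, 0, 0]}, {"dp": [0, 0, 0], "rotation": [0, 0, 0]}, {"dp": [0, 0, 0], "rotation": [0, 0, 0]}, {"dp": [0, 0, 0], "rotation": [0, 0, 0]}], grip=0, force=30)

```text
clock: 2.2
position: [0.4543, -0.1575, 0.0396]
ee_rot: [-1.571, -0.001, -0.001]
force: [-0.1, 0.4, -1.3]
opening: 0.0163
```

```bash
python3 a.py w2 0.013; python3 -c "
from h import *
snap('side','s2')"
python3 -c "
import cv2
a=cv2.imread('pics/s2.png')[120:240,300:440];cv2.imwrite('pics/s2z.png',cv2.resize(a,None,fx=5,fy=5))"
```

```text
2.2 [ 0.45429834 -0.15747317  0.03959269] [-1.57136321e+00 -1.25587467e-03 -1.09590941e-03] [-0.11829917  0.38922152 -1.32088192] 0.016341448146434165
[603   0  20  78 174] [607.58045977  36.51149425] [ 0.6450815  -0.03499932  0.013     ]
[ 608    0   32   82 2140] [625.5864486  37.1046729] [ 0.65717783 -0.03536051  0.013     ]
[305 194  33  33 825] [321.02545455 209.76121212] [ 0.45434491 -0.15670712  0.013     ]
[297 231  10  36 201] [302.45771144 250.9800995 ] [ 0.43919219 -0.19225367  0.013     ]
[331 231  15  36 210] [338.05714286 251.61428571] [ 0.4682691 -0.1928504  0.013    ]
[    0   236   640   164 56960] [346.46983848 323.84536517] [ 0.47688149 -0.26337917  0.013     ]
```

View pics/w2.png

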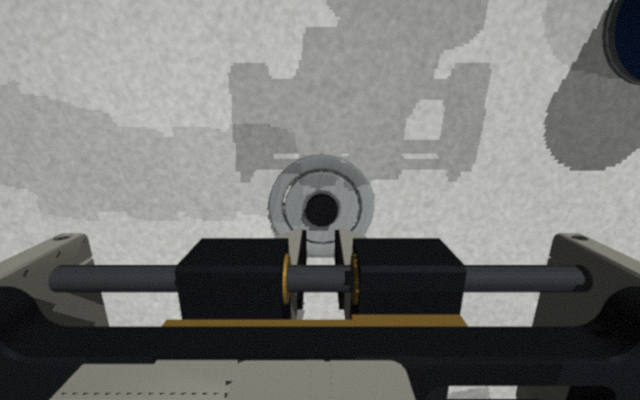

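View pics/s2z.png

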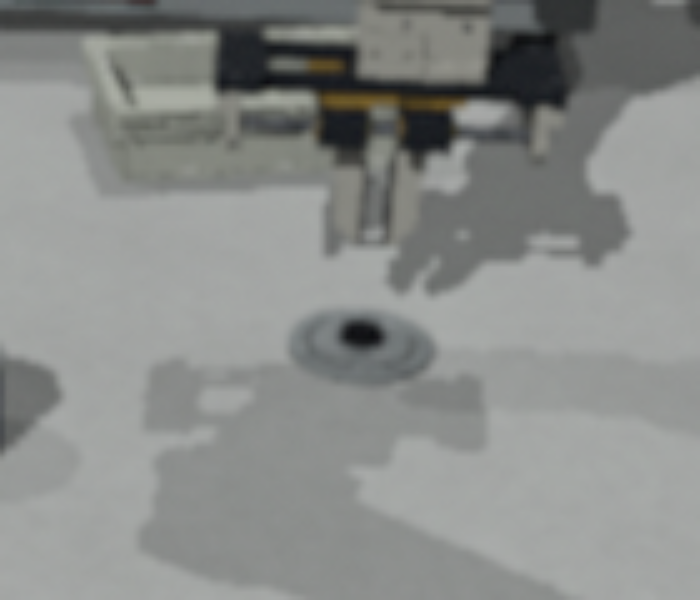

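Run:
```python
from h import *
for n in ['side','scene']:
    m=robot.camera_model(n);K,T=m['intrinsics'],m['world_to_cam']
    for P in [(.4543,-.1575,.0396),(.4543,-.157,.013)]:
        c=T@[*P,1]; q=K@[c[0],-c[1],-c[2]]; print(n,q[:2]/q[2])
print(robot.read_state()['position'],robot.read_state()['opening'])
```

```text
side [372.55728872 177.36162609]
side [371.83145782 185.52224271]
scene [284.02620027 170.85667653]
scene [284.4317104  178.34711333]
[ 0.45401566 -0.15751081  0.0394531 ] 0.008208558363916369
```

Run:
```python
from h import *
a,_,_=snap('side','s3');b,_,_=snap('scene','c3')
a=cv2.resize(a[130:210,320:420],None,fx=6,fy=6,interpolation=0);b=cv2.resize(b[120:200,235:335],None,fx=6,fy=6,interpolation=0)
cv2.imwrite('pics/x3.png',cv2.resize(np.hstack([a,b])[:,:,::-1],None,fx=.66,fy=.66))
print(robot.read_state()['position'],robot.read_state()['opening'])
```

```text
[ 0.45381244 -0.15745967  0.03926335] 0.0018191054449955488
```

View pics/x3.png

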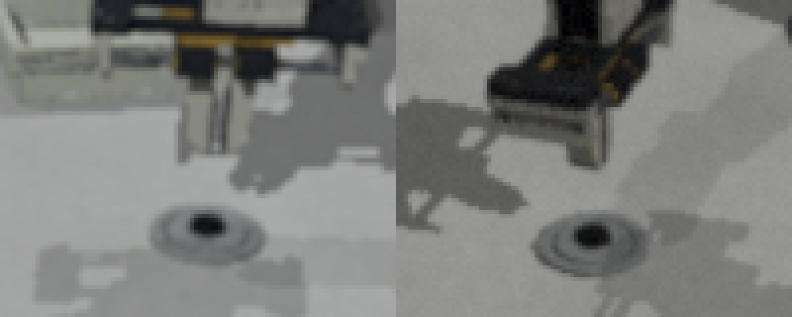

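```bash
cat > tri.py <<'E'
from h import *
def tri(obs):
    A=[];
    for n,u,v in obs:
        m=robot.camera_model(n);P=m['intrinsics']@np.diag([1,-1,-1.])@m['world_to_cam'][:3]
        A+= [u*P[2]-P[0],v*P[2]-P[1]]
    x=np.linalg.svd(np.array(A))[2][-1]; return x[:3]/x[3]
E
python3 - <<'E'
from tri import *
print(tri([('side',375,168.3),('scene',282.7,162)]))
print(tri([('side',372,186.5),('scene',284.1,179.1)]))
for n,f in [('side','s3'),('scene','c3')]:
    z=np.load(f'pics/{f}.npz');d=z['d']
    if n=='side': print(d[160:172,372:379].round(3))
    else: print(d[155:167,278:288].round(3))
E
```

```text
[ 0.44931637 -0.1627381   0.06651546]
[ 0.45339545 -0.15846785  0.00916698]
[[1.259 1.255 1.491 1.492 1.496 1.256 1.25 ]
 [1.259 1.257 1.488 1.484 1.491 1.256 1.256]
 [1.261 1.26  1.482 1.487 1.485 1.262 1.256]
 [1.259 1.259 1.475 1.472 1.474 1.263 1.263]
 [1.268 1.264 1.468 1.469 1.284 1.265 1.259]
 [1.265 1.269 1.463 1.466 1.279 1.263 1.265]
 [1.268 1.265 1.457 1.457 1.279 1.26  1.261]
 [0.    1.271 1.442 1.453 1.279 1.268 1.267]
 [1.268 1.269 1.448 1.442 1.268 1.266 1.266]
 [1.27  1.273 1.44  1.443 1.273 1.263 1.261]
 [1.428 1.427 1.431 1.429 1.43  1.43  1.426]
 [1.425 1.426 1.422 1.426 1.425 1.423 1.424]]
[[0.999 0.997 0.998 0.996 0.997 0.999 0.997 1.001 1.091 1.098]
 [1.002 1.001 1.    0.995 0.998 0.997 0.996 0.998 1.087 1.101]
 [1.085 1.083 1.082 1.084 1.082 1.079 1.08  1.081 1.088 1.104]
 [1.089 1.088 1.083 1.084 1.081 1.08  1.081 1.082 1.091 1.106]
 [1.093 1.089 1.093 1.085 1.087 1.083 1.084 1.084 1.092 1.107]
 [1.259 1.096 1.093 1.089 1.087 1.088 1.087 1.088 1.097 1.107]
 [1.248 1.256 1.104 1.106 1.1   1.097 1.093 1.091 1.094 1.112]
 [1.253 1.247 1.245 1.25  1.25  1.252 1.107 1.103 1.102 1.249]
 [1.24  1.246 1.241 1.239 1.245 1.247 1.244 1.241 1.241 1.245]
 [1.241 1.234 1.239 1.244 1.24  1.241 1.239 1.238 1.239 1.236]
 [1.236 1.229 1.234 1.235 1.236 1.234 1.235 1.233 1.233 1.235]
 [1.228 1.229 1.225 1.221 1.229 1.229 1.236 1.226 1.232 1.231]]
```

Run:
```python
from tri import *
for n in ['side','scene']:
    m=robot.camera_model(n);P=m['intrinsics']@np.diag([1,-1,-1.])@m['world_to_cam'][:3]
    for X in [(.6493-.046,0,.1928),(.6493+.046,0,.1928),(.6493-.046,0,.22),(.6493+.046,0,.22)]:
        q=P@[*X,1];print(n,X,q[:2]/q[2])
for f in ['wrist0','w2']:
    z=np.load(f'pics/{f}.npz');d=z['d']
    if f=='w2': print(d[225:275:4,292:350:3].round(3))
    else: print(d[225:290:4,206:246:4].round(3))
s=robot.read_state();print(s['qpos'])
a=cv2.imread('pics/side0.png')[60:180,240:360];b=cv2.imread('pics/scene0.png')[90:190,260:360]
cv2.imwrite('pics/x4.png',np.hstack([cv2.resize(a,(400,400)),cv2.resize(b,(400,400))]))
```

```text
side (0.6033, 0, 0.1928) [318.05783093 147.89652082]
side (0.6953, 0, 0.1928) [280.69254812 146.0784955 ]
side (0.6033, 0, 0.22) [318.27363553 137.49455788]
side (0.6953, 0, 0.22) [280.43625099 135.70861636]
scene (0.6033, 0, 0.1928) [322.63043164 157.93810168]
scene (0.6953, 0, 0.1928) [311.15858892 177.88294601]
scene (0.6033, 0, 0.22) [323.00088734 147.68661641]
scene (0.6953, 0, 0.22) [311.33297527 167.11750905]
[[0.412 0.412 0.412 0.412 0.412 0.412 0.413 0.412 0.412 0.413]
 [0.414 0.413 0.414 0.415 0.415 0.414 0.167 0.168 0.413 0.414]
 [0.415 0.415 0.415 0.162 0.163 0.161 0.162 0.164 0.166 0.415]
 [0.157 0.158 0.157 0.157 0.157 0.156 0.156 0.16  0.163 0.416]
 [0.152 0.152 0.153 0.153 0.153 0.153 0.155 0.156 0.163 0.17 ]
 [0.147 0.147 0.147 0.147 0.148 0.151 0.152 0.156 0.163 0.172]
 [0.143 0.143 0.142 0.143 0.144 0.147 0.15  0.156 0.163 0.172]
 [0.138 0.14  0.138 0.14  0.143 0.143 0.148 0.156 0.163 0.173]
 [0.135 0.136 0.135 0.138 0.138 0.143 0.148 0.156 0.164 0.172]
 [0.132 0.132 0.131 0.135 0.137 0.144 0.15  0.155 0.164 0.172]
 [0.089 0.089 0.09  0.089 0.09  0.09  0.09  0.09  
[... 1402 characters left out ...]
35 0.138 0.138 0.145 0.255 0.254 0.256 0.256 0.257 0.256 0.255
  0.255 0.256 0.256 0.145 0.139 0.137 0.135 0.135]
 [0.132 0.13  0.133 0.135 0.146 0.257 0.257 0.257 0.257 0.255 0.257 0.257
  0.256 0.257 0.256 0.147 0.135 0.134 0.131 0.132]
 [0.09  0.09  0.09  0.09  0.09  0.089 0.09  0.089 0.089 0.09  0.089 0.088
  0.089 0.089 0.089 0.089 0.09  0.089 0.09  0.089]
 [0.087 0.087 0.087 0.088 0.086 0.087 0.087 0.087 0.086 0.087 0.088 0.087
  0.087 0.087 0.087 0.088 0.086 0.088 0.086 0.087]
 [0.087 0.086 0.086 0.086 0.086 0.085 0.086 0.087 0.086 0.086 0.085 0.086
  0.086 0.086 0.086 0.087 0.086 0.086 0.086 0.086]]
[ 0.57495069  0.42313593 -0.3510858   2.08829068  0.23107144  0.6653935
  0.06965934]
```

View pics/x4.png

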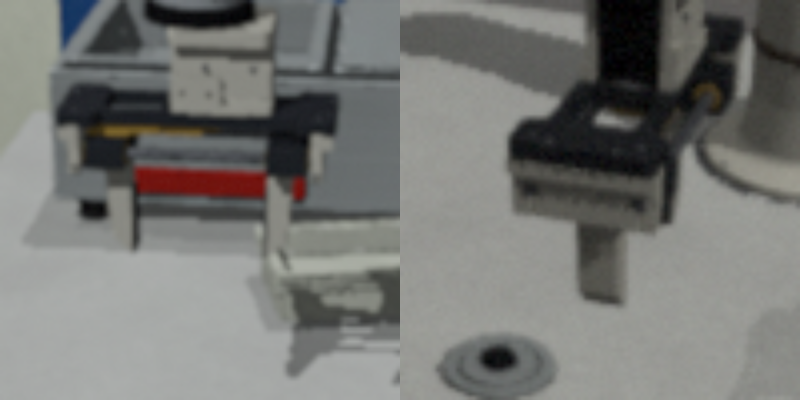

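The side and scene views put the finger tips about 27 mm above the reported TCP (tip at (375,168) in the side view, where (372,177) was predicted). I can't tell yet which is right, so I'll approach in small steps and go by force.

Call:
play_rows(commands=[{"dp": [0, 10, 0], "rotation": [0, 0, 0]}, {"dp": [0, 10, 0], "rotation": [0, 0, 0]}, {"dp": [0, 0, 0], "rotation": [0, 0, 0]}, {"dp": [0, 0, 0], "rotation": [0, 0, 0]}])

```text
clock: 2.9
position: [0.4534, -0.1571, 0.0185]
ee_rot: [-1.57, 0.0, 0.001]
force: [0.4, 0.5, 0.2]
opening: 0.0004
```

Run:
```python
from h import *
a,_,_=snap('side','s4');b,_,_=snap('scene','c4')
a=cv2.resize(a[140:210,330:410],None,fx=5,fy=5,interpolation=2);b=cv2.resize(b[130:200,245:325],None,fx=5,fy=5,interpolation=2)
cv2.imwrite('pics/x5.png',np.hstack([a,b])[:,:,::-1])
s=robot.read_state();print(s['position'],s['opening'],s['force'])
```

```text
[ 0.45370684 -0.15727102  0.01891736] 0.00013749590185940276 [ 0.52192069  0.37413264 -0.04734525]
```

View pics/x5.png

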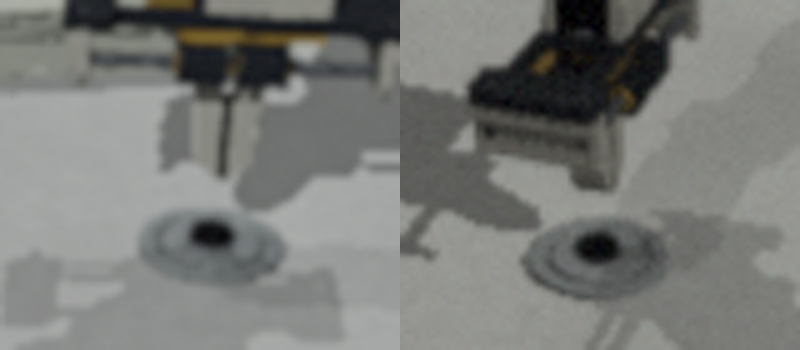

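Run:
```python
from tri import *
print(tri([('side',374.4,175),('scene',283.8,167.3)]))
for n in ['side','scene']:
    m=robot.camera_model(n);P=m['intrinsics']@np.diag([1,-1,-1.])@m['world_to_cam'][:3]
    for X in [(.4537,-.1573,.0457),(.4537,-.1573,.013)]:
        q=P@[*X,1];print(n,X,q[:2]/q[2])
```

```text
[ 0.44919867 -0.15957024  0.04737597]
side (0.4537, -0.1573, 0.0457) [372.93736801 175.52750439]
side (0.4537, -0.1573, 0.013) [372.03474974 185.48472606]
scene (0.4537, -0.1573, 0.0457) [284.10050826 169.02818124]
scene (0.4537, -0.1573, 0.013) [284.40811599 178.22921837]
```

Call:
play_rows(commands=[{"dp": [0, 3, 0], "rotation": [0, 0, 0]}, {"dp": [0, 2, 0], "rotation": [0, 0, 0]}, {"dp": [0, 2, 0], "rotation": [0, 0, 0]}, {"dp": [0, 0, 0], "rotation": [0, 0, 0]}])

```text
clock: 3.5
position: [0.4533, -0.1572, 0.0116]
ee_rot: [-1.571, 0.0, 0.0]
force: [-0.2, -0.5, -0.8]
opening: 0.0003
```

Call:
play_rows(commands=[{"dp": [0, 5, 0], "rotation": [0, 0, 0]}, {"dp": [0, 5, 0], "rotation": [0, 0, 0]}, {"dp": [0, 0, 0], "rotation": [0, 0, 0]}])

```text
clock: 3.88
position: [0.453, -0.1571, 0.0012]
ee_rot: [-1.57, 0.001, 0.001]
force: [0.1, -0.6, 0.5]
opening: 0.0004
```

Call:
play_rows(commands=[{"dp": [0, 3, 0], "rotation": [0, 0, 0]}, {"dp": [0, 3, 0], "rotation": [0, 0, 0]}, {"dp": [0, 0, 0], "rotation": [0, 0, 0]}])

```text
clock: 4.25
position: [0.4533, -0.1572, -0.0044]
ee_rot: [-1.571, 0.0, 0.0]
force: [-0.0, -0.1, -0.7]
opening: 0.0004
```

Run:
```python
from h import *
a,_,_=snap('side','s6');b,_,_=snap('scene','c6')
a=cv2.resize(a[140:210,330:410],None,fx=5,fy=5,interpolation=2);b=cv2.resize(b[130:200,245:325],None,fx=5,fy=5,interpolation=2)
cv2.imwrite('pics/x6.png',np.hstack([a,b])[:,:,::-1])
s=robot.read_state();print(s['position'],s['opening'],s['force'])
```

```text
[ 0.45354566 -0.15721707 -0.00419161] 0.0008063041069146194 [ 0.12956302 -0.51881375  0.25225   ]
```

View pics/x6.png

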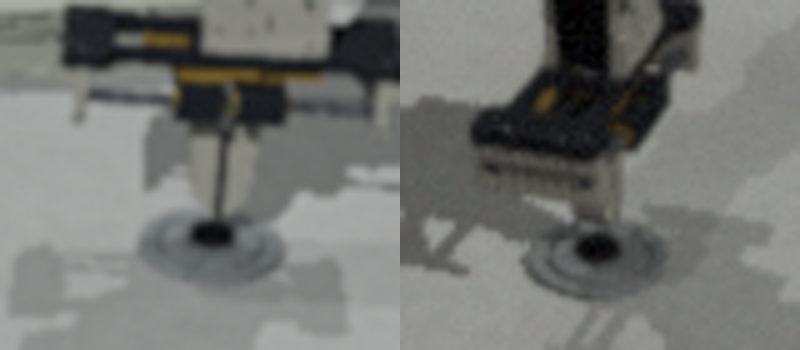

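The reported TCP is now below z = 0 with no contact, so it reads about 27 mm low. The fingers sit centred just above the button at (372,187) in the side view.

Call:
play_rows(commands=[{"dp": [0, 4, 0], "rotation": [0, 0, 0]}, {"dp": [0, 2, 0], "rotation": [0, 0, 0]}, {"dp": [0, 0, 0], "rotation": [0, 0, 0]}])

```text
clock: 4.72
position: [0.4533, -0.1572, -0.0104]
ee_rot: [-1.571, 0.0, 0.0]
force: [0.8, 0.5, 0.3]
opening: 0.0004
```

Call:
play_rows(commands=[{"dp": [0, 1.5, 0], "rotation": [0, 0, 0]}, {"dp": [0, 1.5, 0], "rotation": [0, 0, 0]}, {"dp": [0, 0, 0], "rotation": [0, 0, 0]}])

```text
clock: 5.1
position: [0.4534, -0.1573, -0.0133]
ee_rot: [-1.571, 0.0, 0.0]
force: [-0.2, -0.0, -0.4]
opening: 0.0005
```

Call:
play_rows(commands=[{"dp": [0, 1, 0], "rotation": [0, 0, 0]}, {"dp": [0, 1, 0], "rotation": [0, 0, 0]}, {"dp": [0, 0, 0], "rotation": [0, 0, 0]}])

```text
clock: 5.48
position: [0.4534, -0.1572, -0.0153]
ee_rot: [-1.571, 0.0, 0.0]
force: [-0.1, 0.6, 0.9]
opening: 0.0004
```

Call:
play_rows(commands=[{"dp": [0, 1, 0], "rotation": [0, 0, 0]}, {"dp": [0, 1, 0], "rotation": [0, 0, 0]}, {"dp": [0, 0, 0], "rotation": [0, 0, 0]}])

```text
clock: 5.85
position: [0.4534, -0.1572, -0.0173]
ee_rot: [-1.571, 0.0, 0.0]
force: [-0.7, -0.2, -0.2]
opening: 0.0006
```

Call:
play_rows(commands=[{"dp": [0, 1, 0], "rotation": [0, 0, 0]}, {"dp": [0, 0.7, 0], "rotation": [0, 0, 0]}, {"dp": [0, 0, 0], "rotation": [0, 0, 0]}])

```text
clock: 6.22
position: [0.4535, -0.1573, -0.0188]
ee_rot: [-1.571, -0.0, 0.0]
force: [1.1, -0.3, 1.3]
opening: 0.0007
```

Run:
```python
from h import *
a,_,_=snap('side','s7');b,_,_=snap('scene','c7')
a=cv2.resize(a[140:210,330:410],None,fx=5,fy=5,interpolation=2);b=cv2.resize(b[130:200,245:325],None,fx=5,fy=5,interpolation=2)
cv2.imwrite('pics/x7.png',np.hstack([a,b])[:,:,::-1])
s=robot.read_state();print(s['position'],s['opening'],s['force'])
```

```text
[ 0.4535489  -0.15727295 -0.01883519] 5.13229231349782e-06 [ 0.45365508 -0.40625298  0.80119791]
```

View pics/x7.png

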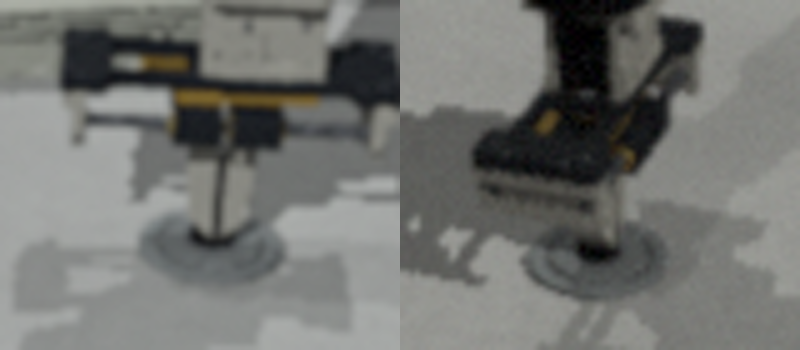

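The tips now touch the button top at about (371,188) in the side view. Pressing on.

Call:
play_rows(commands=[{"dp": [0, 1, 0], "rotation": [0, 0, 0]}, {"dp": [0, 1, 0], "rotation": [0, 0, 0]}, {"dp": [0, 0, 0], "rotation": [0, 0, 0]}])

```text
clock: 6.7
position: [0.4535, -0.1573, -0.0209]
ee_rot: [-1.571, -0.0, -0.0]
force: [-0.4, 0.1, 1.9]
opening: 0.0004
```

Call:
play_rows(commands=[{"dp": [0, 1, 0], "rotation": [0, 0, 0]}, {"dp": [0, 0.5, 0], "rotation": [0, 0, 0]}, {"dp": [0, 0, 0], "rotation": [0, 0, 0]}])

```text
clock: 7.08
position: [0.4539, -0.1574, -0.0222]
ee_rot: [-1.571, -0.001, -0.001]
force: [1.0, -0.4, -0.4]
opening: 0.0003
```

Call:
play_rows(commands=[{"dp": [0, 1, 0], "rotation": [0, 0, 0]}, {"dp": [0, 0, 0], "rotation": [0, 0, 0]}])

```text
clock: 7.32
position: [0.4539, -0.1573, -0.0233]
ee_rot: [-1.571, -0.001, -0.0]
force: [1.0, -0.8, 1.8]
opening: 0.0006
```

Call:
play_rows(commands=[{"dp": [0, 1, 0], "rotation": [0, 0, 0]}, {"dp": [0, 0, 0], "rotation": [0, 0, 0]}])

```text
clock: 7.58
position: [0.454, -0.1574, -0.0242]
ee_rot: [-1.571, -0.001, -0.001]
force: [-0.7, -0.0, 13.3]
opening: 0.0001
```

Run:
```python
from h import *
a,_,_=snap('side','s8');b,_,_=snap('scene','c8');w,_,_=snap('wrist','w8')
a=cv2.resize(a[140:210,330:410],None,fx=5,fy=5,interpolation=2);b=cv2.resize(b[130:200,245:325],None,fx=5,fy=5,interpolation=2)
cv2.imwrite('pics/x8.png',np.hstack([a,b])[:,:,::-1])
s=robot.read_state();print(s['position'],s['opening'],s['force'])
```

```text
[ 0.45390803 -0.15726907 -0.0242569 ] 0.0007453818322447252 [1.06489823 0.09428765 6.36957198]
```

View pics/x8.png

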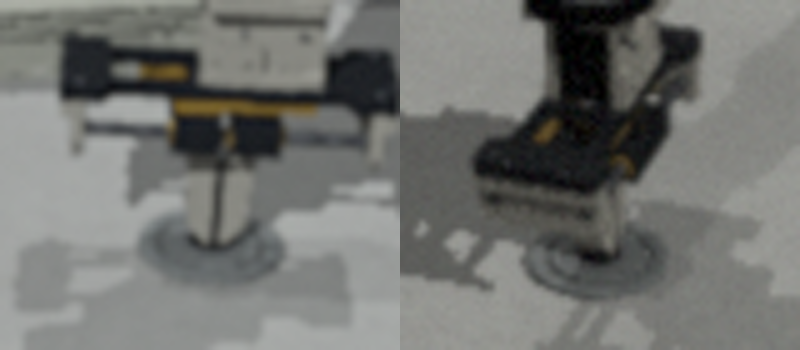

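View pics/w8.png

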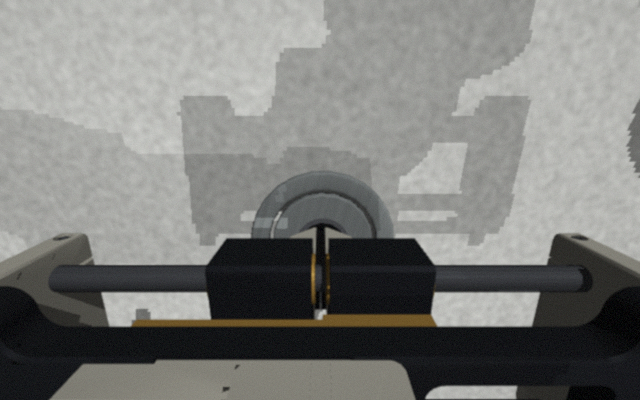

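The force jumped to 13 N, so the button has bottomed out. Back off and look.

Call:
play_rows(commands=[{"dp": [0, -3, 0], "rotation": [0, 0, 0]}, {"dp": [0, -8, 0], "rotation": [0, 0, 0]}, {"dp": [0, -15, 0], "rotation": [0, 0, 0]}, {"dp": [0, -20, 0], "rotation": [0, 0, 0]}, {"dp": [0, -20, 0], "rotation": [0, 0, 0]}, {"dp": [0, -20, 0], "rotation": [0, 0, 0]}, {"dp": [0, -10, 0], "rotation": [0, 0, 0]}, {"dp": [0, 0, 0], "rotation": [0, 0, 0]}])

```text
clock: 8.72
position: [0.4538, -0.1576, 0.0724]
ee_rot: [-1.572, -0.001, -0.001]
force: [0.5, 0.4, -0.7]
opening: 0.0007
```

Call:
play_rows(commands=[{"dp": [0, 0, 0], "rotation": [0, 0, 0]}, {"dp": [0, 0, 0], "rotation": [0, 0, 0]}, {"dp": [0, 0, 0], "rotation": [0, 0, 0]}, {"dp": [0, 0, 0], "rotation": [0, 0, 0]}, {"dp": [0, 0, 0], "rotation": [0, 0, 0]}, {"dp": [0, 0, 0], "rotation": [0, 0, 0]}, {"dp": [0, 0, 0], "rotation": [0, 0, 0]}, {"dp": [0, 0, 0], "rotation": [0, 0, 0]}], grip=91.8)

```text
clock: 9.72
position: [0.4535, -0.1573, 0.0717]
ee_rot: [-1.571, -0.0, -0.0]
force: [-0.6, -0.7, -0.0]
opening: 0.0756
```

Run:
```python
from h import *
s=robot.read_state();print(s['clock'],s['position'],s['opening'],s['force'])
a,_,_=snap('side','s9');b,_,_=snap('scene','c9');w,_,_=snap('wrist','w9')
a=cv2.resize(a[130:210,320:420],None,fx=4,fy=4,interpolation=2);b=cv2.resize(b[120:200,235:335],None,fx=4,fy=4,interpolation=2)
cv2.imwrite('pics/x9.png',np.hstack([a,b])[:,:,::-1])
```

```text
9.725 [ 0.45353183 -0.15729742  0.07167105] 0.07562220309820604 [-0.61368558 -0.67046309 -0.0383596 ]
```

View pics/x9.png

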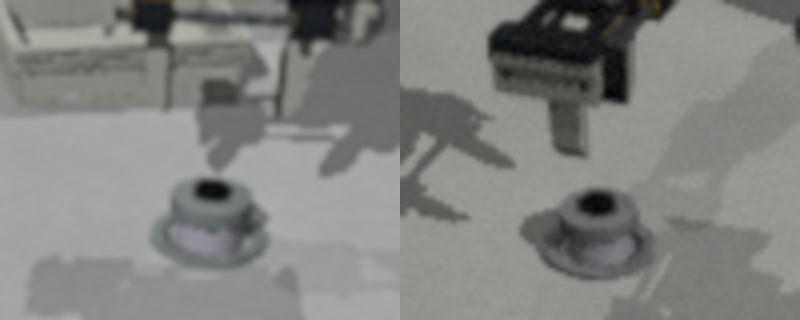

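View pics/w9.png

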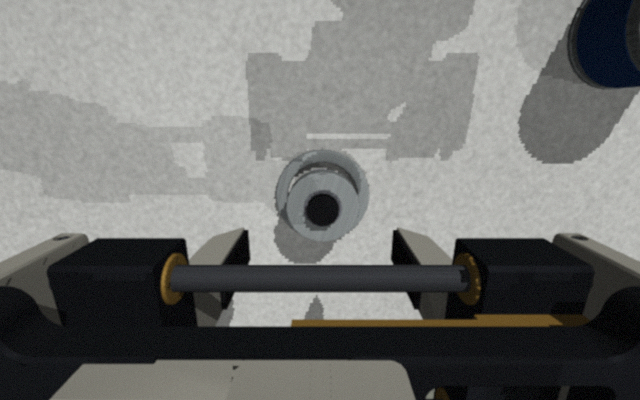

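Run:
```python
from tri import *
print(tri([('side',372.75,177.5),('scene',284,171)]))
for f in ['s9','c9','w9']:
    z=np.load(f'pics/{f}.npz');m=dict(K=z['K'],T=z['T']);d=z['d']
    u,v={'s9':(373,177),'c9':(284,171),'w9':(321,209)}[f]
    dd=np.median(d[v-1:v+2,u-1:u+2]);r=np.linalg.inv(z['K'])@[u,v,1]*dd
    print(f,dd,np.linalg.inv(z['T'])@[r[0],-r[1],-r[2],1])
```

```text
[ 0.45372719 -0.15786442  0.03887725]
s9 1.2886099 [ 0.45349172 -0.15216452  0.04356713  1.        ]
c9 1.1193143 [ 0.46409898 -0.15374176  0.04554232  1.        ]
w9 0.22937211 [ 0.45351562 -0.15582248  0.04526683  1.        ]
```

The tower has sprung up. The button is at (373,177) in the side view and (284,171) in the scene view, which puts the cap top at z ≈ 0.037, still centred between the fingers. Lower around the rim.

Call:
play_rows(commands=[{"dp": [0, 0, 0], "rotation": [0, 0, 0]}, {"dp": [0, 0, 0], "rotation": [0, 0, 0]}, {"dp": [0, 15, 0], "rotation": [0, 0, 0]}, {"dp": [0, 15, 0], "rotation": [0, 0, 0]}, {"dp": [0, 15, 0], "rotation": [0, 0, 0]}, {"dp": [0, 10, 0], "rotation": [0, 0, 0]}, {"dp": [0, 10, 0], "rotation": [0, 0, 0]}, {"dp": [0, 10, 0], "rotation": [0, 0, 0]}, {"dp": [0, 8, 0], "rotation": [0, 0, 0]}, {"dp": [0, 0, 0], "rotation": [0, 0, 0]}], grip=91.8)

```text
clock: 11.12
position: [0.453, -0.1571, -0.012]
ee_rot: [-1.57, 0.001, 0.001]
force: [0.1, -0.4, 0.2]
opening: 0.0917
```

```bash
cat > view.py <<'E'
from h import *
import sys
i=sys.argv[1]
s=robot.read_state();print(s['clock'],s['position'],s['opening'],s['force'])
a,_,_=snap('side','s'+i);b,_,_=snap('scene','c'+i)
a=cv2.resize(a[110:210,320:420],None,fx=4,fy=4,interpolation=2);b=cv2.resize(b[100:200,235:335],None,fx=4,fy=4,interpolation=2)
cv2.imwrite(f'pics/x{i}.png',np.hstack([a,b])[:,:,::-1])
E
python3 view.py 10
```

```text
11.125 [ 0.45303964 -0.15709147 -0.01195416] 0.09166095276822915 [ 0.07671377 -0.37723318  0.20908247]
```

View pics/x10.png

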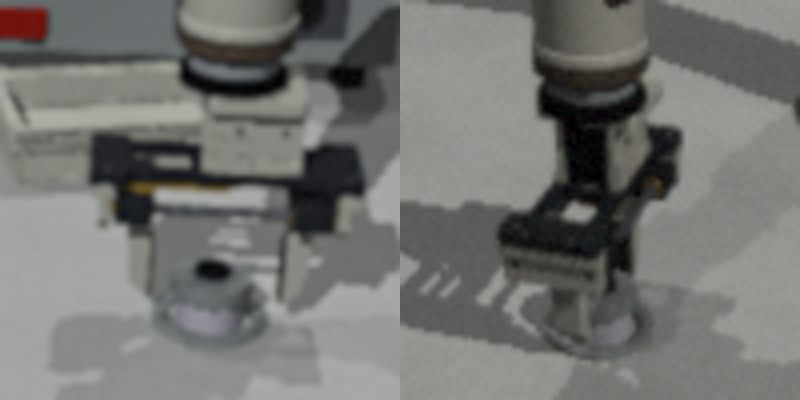

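The fingers straddle the cap, at about (355,185) and (392,186) in the side view with the cap centre at 373. Lower 4 mm and grip.

Call:
play_rows(commands=[{"dp": [0, 4, 0], "rotation": [0, 0, 0]}, {"dp": [0, 0, 0], "rotation": [0, 0, 0]}, {"dp": [0, 0, 0], "rotation": [0, 0, 0]}, {"dp": [0, 0, 0], "rotation": [0, 0, 0]}, {"dp": [0, 0, 0], "rotation": [0, 0, 0]}, {"dp": [0, 0, 0], "rotation": [0, 0, 0]}, {"dp": [0, 0, 0], "rotation": [0, 0, 0]}, {"dp": [0, 0, 0], "rotation": [0, 0, 0]}], grip=40, force=40)

```text
clock: 12.22
position: [0.4555, -0.1573, -0.0148]
ee_rot: [-1.571, -0.003, -0.002]
force: [4.7, 1.0, 0.4]
opening: 0.0588
```

```bash
python3 view.py 11
```

```text
12.225 [ 0.45546275 -0.15733795 -0.01481339] 0.058839289566204565 [4.71097326 0.96977668 0.44507654]
```

View pics/x11.png

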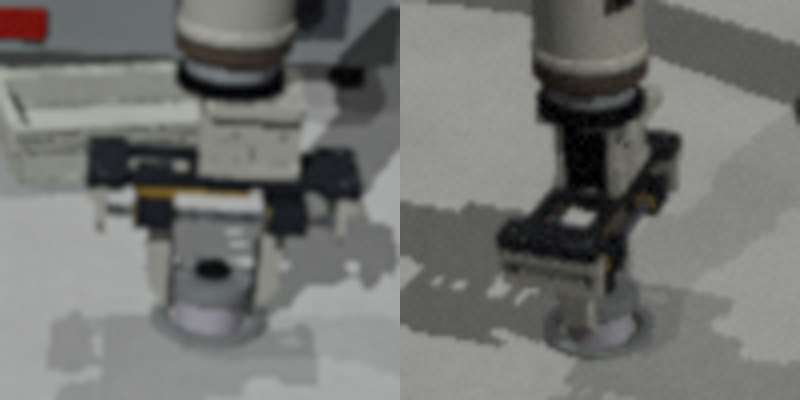

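The opening stopped at 58.8 mm, so the rim is gripped. The side force shows the tower sits about 2 mm further in +x, so I'll relieve that while pulling.

Call:
play_rows(commands=[{"dp": [1.5, -2, 0], "rotation": [0, 0, 0]}, {"dp": [0.5, -6, 0], "rotation": [0, 0, 0]}, {"dp": [0, -8, 0], "rotation": [0, 0, 0]}, {"dp": [0, -8, 0], "rotation": [0, 0, 0]}, {"dp": [0, -8, 0], "rotation": [0, 0, 0]}, {"dp": [0, -8, 0], "rotation": [0, 0, 0]}, {"dp": [0, -8, 0], "rotation": [0, 0, 0]}, {"dp": [0, -6, 0], "rotation": [0, 0, 0]}, {"dp": [0, 0, 0], "rotation": [0, 0, 0]}, {"dp": [0, 0, 0], "rotation": [0, 0, 0]}])

```text
clock: 13.58
position: [0.4553, -0.1573, 0.0385]
ee_rot: [-1.571, 0.0, 0.0]
force: [3.0, -0.4, -5.3]
opening: 0.0594
```

```bash
python3 view.py 12
```

```text
13.575 [ 0.45532219 -0.15728828  0.03845658] 0.059353431236865345 [ 2.99265173 -0.42935905 -5.31867986]
```

View pics/x12.png

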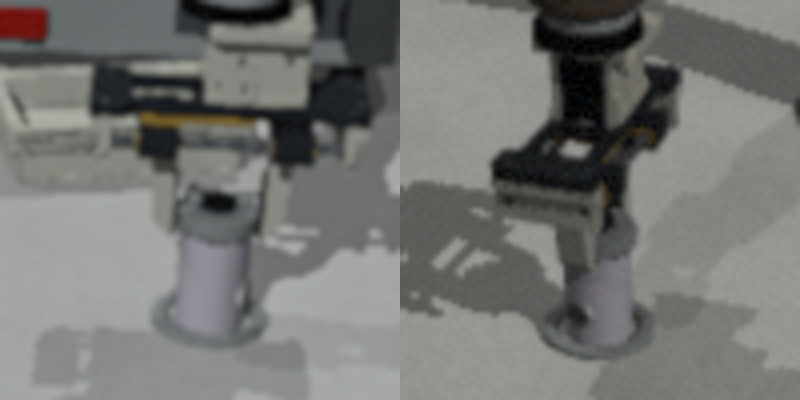

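The cap follows, with its top at about (374,163) in the side view and a 5 N pull. Going on through the first stop.

Call:
play_rows(commands=[{"dp": [1, -4, 0], "rotation": [0, 0, 0]}, {"dp": [0, -4, 0], "rotation": [0, 0, 0]}, {"dp": [0, -4, 0], "rotation": [0, 0, 0]}, {"dp": [0, -4, 0], "rotation": [0, 0, 0]}, {"dp": [0, -8, 0], "rotation": [0, 0, 0]}, {"dp": [0, -8, 0], "rotation": [0, 0, 0]}, {"dp": [0, -8, 0], "rotation": [0, 0, 0]}, {"dp": [0, -8, 0], "rotation": [0, 0, 0]}, {"dp": [0, -8, 0], "rotation": [0, 0, 0]}, {"dp": [0, 0, 0], "rotation": [0, 0, 0]}])

```text
clock: 14.92
position: [0.4553, -0.1573, 0.0952]
ee_rot: [-1.571, 0.002, 0.001]
force: [-5.1, -1.6, -6.8]
opening: 0.059
```

```bash
python3 view.py 13
```

```text
14.925 [ 0.45532021 -0.15728181  0.09521347] 0.05901065517206462 [-5.13162774 -1.64927693 -6.84855102]
```

View pics/x13.png

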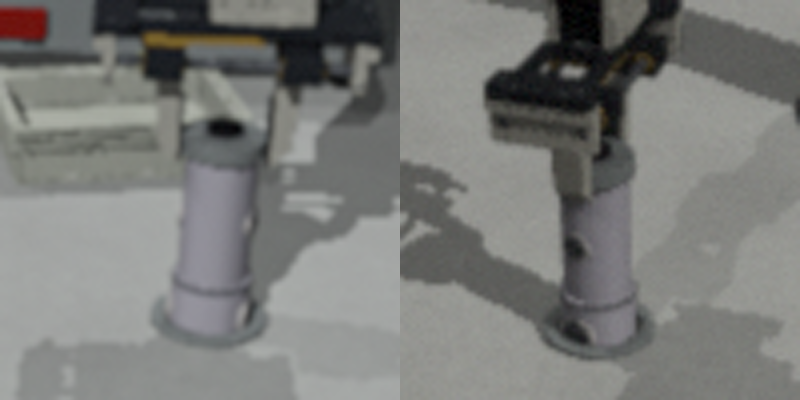

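The lower section is being drawn out; its joint shows at about (372,182) in the side view. About 29 mm to go.

Call:
play_rows(commands=[{"dp": [-1, -5, 0], "rotation": [0, 0, 0]}, {"dp": [0, -6, 0], "rotation": [0, 0, 0]}, {"dp": [0, -6, 0], "rotation": [0, 0, 0]}, {"dp": [0, -5, 0], "rotation": [0, 0, 0]}, {"dp": [0, 0, 0], "rotation": [0, 0, 0]}])

```text
clock: 15.65
position: [0.4554, -0.1573, 0.1172]
ee_rot: [-1.571, 0.0, 0.0]
force: [-4.3, -1.7, -7.0]
opening: 0.059
```

Call:
play_rows(commands=[{"dp": [0, -2, 0], "rotation": [0, 0, 0]}, {"dp": [0, -2, 0], "rotation": [0, 0, 0]}, {"dp": [0, 0, 0], "rotation": [0, 0, 0]}])

```text
clock: 16.02
position: [0.4554, -0.1573, 0.1207]
ee_rot: [-1.571, 0.0, 0.0]
force: [-4.4, -2.1, -6.4]
opening: 0.0591
```

Call:
play_rows(commands=[{"dp": [0, -1, 0], "rotation": [0, 0, 0]}, {"dp": [0, -1, 0], "rotation": [0, 0, 0]}, {"dp": [0, 0, 0], "rotation": [0, 0, 0]}])

```text
clock: 16.4
position: [0.4554, -0.1573, 0.1227]
ee_rot: [-1.571, 0.0, 0.0]
force: [-4.1, -2.8, -7.3]
opening: 0.0589
```

Call:
play_rows(commands=[{"dp": [-1, -1, 0], "rotation": [0, 0, 0]}, {"dp": [0, -1, 0], "rotation": [0, 0, 0]}, {"dp": [0, 0, 0], "rotation": [0, 0, 0]}])

```text
clock: 16.77
position: [0.4554, -0.1572, 0.123]
ee_rot: [-1.57, -0.002, -0.001]
force: [5.4, -5.3, -28.9]
opening: 0.059
```

Call:
play_rows(commands=[{"dp": [0, -1, 0], "rotation": [0, 0, 0]}, {"dp": [0, -1, 0], "rotation": [0, 0, 0]}, {"dp": [0, 0, 0], "rotation": [0, 0, 0]}])

```text
clock: 17.15
position: [0.4553, -0.1571, 0.1233]
ee_rot: [-1.569, -0.001, -0.001]
force: [13.3, -6.9, -46.5]
opening: 0.0592
```

The force jumped at z = 0.123, which is 138 mm of travel and matches the expected 139 mm to the hard stop. Ease off 2 mm of the command, shift slightly sideways and check.

Call:
play_rows(commands=[{"dp": [0.5, 2, 0], "rotation": [0, 0, 0]}, {"dp": [0, 0, 0], "rotation": [0, 0, 0]}, {"dp": [0, 0, 0], "rotation": [0, 0, 0]}, {"dp": [0, 0, 0], "rotation": [0, 0, 0]}])

```text
clock: 17.65
position: [0.4553, -0.1571, 0.1231]
ee_rot: [-1.57, -0.0, -0.001]
force: [6.0, -5.7, -28.9]
opening: 0.0591
```

```bash
python3 view.py 14; python3 -c "
from h import *
s=robot.read_state();print(s['clock'],s['position'],s['opening'],s['force'])"
```

```text
17.65 [ 0.45530528 -0.15713574  0.12312417] 0.05907585205581943 [  6.00236617  -5.67818795 -28.91144672]
17.75 [ 0.45529425 -0.15714874  0.12310314] 0.05890151827813789 [  5.60735601  -3.8919656  -29.98975179]
```

View pics/x14.png

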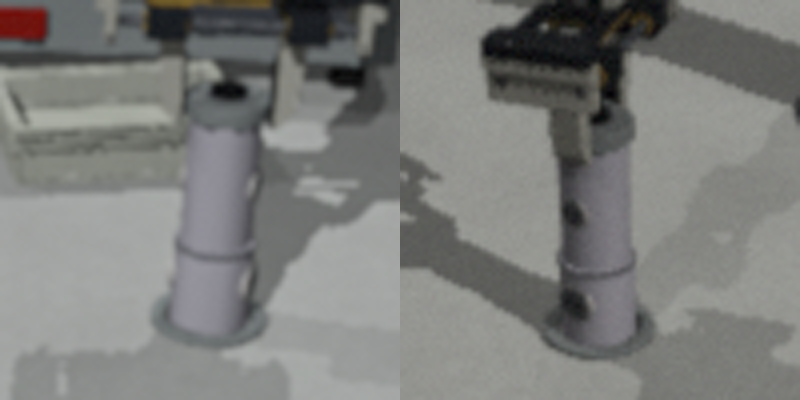

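View pics/c14.png

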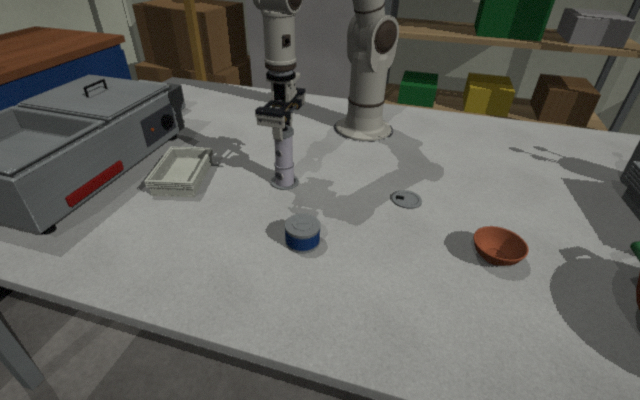

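Both sections are out, with the joint at about (373,172) in the side view, and the can, bowl and trays are where they were. Ease 1 mm more, then verify the height and that it is still.

Call:
play_rows(commands=[{"dp": [0, 1, 0], "rotation": [0, 0, 0]}, {"dp": [0, 0, 0], "rotation": [0, 0, 0]}, {"dp": [0, 0, 0], "rotation": [0, 0, 0]}, {"dp": [0, 0, 0], "rotation": [0, 0, 0]}])

```text
clock: 18.25
position: [0.4554, -0.1572, 0.1231]
ee_rot: [-1.57, -0.001, -0.001]
force: [4.1, -3.2, -23.7]
opening: 0.0594
```

Run:
```python
from tri import *
m=robot.camera_model('side');P=m['intrinsics']@np.diag([1,-1,-1.])@m['world_to_cam'][:3]
for z in (.183,.175,.101): q=P@[.4553,-.157,z,1];print(z,q[:2]/q[2])
for i in range(3):
    snap('side','e%d'%i); s=robot.read_state();print(s['clock'],s['position'],s['opening'],s['force'])
```

```text
0.183 [376.40775261 130.81408738]
0.175 [376.16089081 133.5583972 ]
0.101 [373.95181535 158.11621591]
18.3 [ 0.45533775 -0.15717869  0.12308085] 0.059131837420625964 [  3.28853057  -3.50694893 -23.81659905]
18.35 [ 0.45532969 -0.15719045  0.12306875] 0.059150368711945275 [  4.18771332  -3.40853955 -23.74971135]
18.4 [ 0.45535211 -0.15716253  0.1230689 ] 0.058926237117249515 [  5.16889492  -5.09283282 -24.44005054]
```

```bash
python3 -c "
from bench import robot
print(robot.close_job())"
```

```text
the job is handed in; nothing more can be done
None
```

I pressed the tower's button until it bottomed out, and the tower sprang up. I then gripped the cap by its rim and pulled it straight up, past the first stop, to the second. I handed the job in at about 18.4 s while still gripping and pulling; no verdict is reported.

**Last checks:**
- **Extension:** the cap travelled about 138 mm after gripping, against about 139 mm expected. The pull force jumped from about 7 N to 46 N at the hard stop, and I eased it to a steady 24 N. Both sections are visible in the pictures.
- **Grip and stillness:** the opening held at 59 mm on the 60 mm cap, at a 40 N grip setting. The TCP stayed still over the last readings.
- **Loose things:** the fuel can, bowl and trays look unmoved in the scene picture taken after the pull; I checked by eye and did not measure.

**Disagreements:**
- **TCP height:** the real finger tips were about 27 to 32 mm above the reported TCP, by the cameras and by contact. I worked from the cameras and the force reading instead.
- **Button height:** at the end it measured about 5 mm lower in the side view than full extension predicts. That is under two pixels, and the hard-stop force agrees with full extension.
- **Side force:** about 5 N sideways was left in the grip at the end.

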